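# Set out castor wheels by size on the sample rail

## Robot

A 7-joint arm with a two-finger parallel gripper is mounted at the origin on the work surface. World frame = base frame: x ahead of the robot, y to its left, z up, the work surface at z = 0. Lengths are in m, angles in rad, forces in N, time in s.
With the tool pointing down it reaches from about 0.35 to 0.9 m from the base axis. Payload 7.2 kg.
Tool frame: the origin (TCP) lies midway between the tips of the shut fingers; the grasp point (between the pads) lies 19 mm behind it; z points along the fingers, y is the line along which they close (so a half turn about z gives the same grasp; the last joint's range is limited). The gripper opens to 88 mm and grips with 3 to 60 N. Pads are 20 mm wide; open, the fingers measure 115 mm over their backs; the gripper's body (75 mm by 178 mm) begins 61 mm behind the grasp point.
Start: joints at [1.068, 0.411, -0.013, 1.596, 0.006, 1.134, -0.082], TCP at [0.263, -0.567, 0.223] pointing down, gripper open.
Joint ranges: [-2.95, 2.95], [-0.29, 1.99], [-1.47, 1.44], [0.14, 2.54], [-1.03, 4.17], [0.13, 1.85], [-2.86, 2.86]. Speed limits (rad/s): [2.39, 2.39, 3.01, 3.01, 3.14, 3.14, 3.14].

## Interface

Orientations are given as a unit quaternion [w, x, y, z].
In Python, from rig import sense, grab_frame, camera_info, hand_in gives the robot as it stands. The module is installed in compiled form; this text tells all that it offers.
- The arm moves only by the tool apply_moves, never from a script. Its argument "deltas" is a list of rows, each an object with "claw": the opening, from 0 (shut) to 1 (fully open); "travel": the shift along the tool's x, y, z in cm, a list of three; "roll": the turn about the tool's z in units of 5 degrees (1.0 is 5 degrees). A call has 1 to 10 rows; each row shifts and turns the commanded pose from where the row before left it, along the tool's axes as they then stand; what a row does not reach is not made up. A row lasts 1/10 s, in which the tool goes at most 50 mm and 8.59 degrees, less where a joint would pass 70% of its speed; a pose out of reach is approached as far as the arm can. A call with a gripper value outside its range is refused whole. The fingers move at their own pace and stop on an object; "force" is the grip in N (left out, the last holds). Time passes only in rows, so rows that do not move let the fingers close. It gives the time, the measured TCP pose, the force, the opening and the grip force at its end, in the units of the state.
- sense(): the state, without advancing time (a new reading comes with each control period).
- grab_frame(name): name is "scene" or "top"; returns the picture (480x640x3 uint8, blue, green, red); there is no depth.
- camera_info(name): a dict with "K" (3x3 intrinsics, pixels), "extrinsics" (4x4, takes a point from camera to world coordinates). Camera axes: x right, y down, z forward; pixel columns grow to the right and rows downward; lengths in m; the calibration is good to about 2 mm. A picture is of the moment at which its call begins. camera_info takes no time and is no camera call.
- hand_in(): hands the job in; it is judged then, once.
The state is a dict: "time_s": time; "joint_positions": joint angles; "dq": joint speeds; "effort": joint torques, N m; "position": TCP position; "tcp_rot": TCP orientation; "force": force on the tool from outside, world axes, zero at the start; "wrist_torque": the same for the moment, N m; "finger_gap": finger opening in m; "grip_force": force on a finger pad.
Only numpy, scipy, OpenCV 4.12 (cv2) and the standard library are available. Lean on these libraries where they do the work, as an engineer would, in place of code of your own. Each camera call takes 0.05 s, during which the arm holds its last target. There are 200 camera calls.

## Task

Set the four loose castor wheels out flat on the yellow marks of the grey rail, one centred on each mark, in order of size: the smallest next to the red end block and the largest farthest from it. Leave the finished castor that stands among them where it is.

Things in the scene. Friction and masses are not known exactly. Their poses are not given: they have to be found in the camera images.
- wheel_30_mid (a point): loose castor wheel of 30 mm diameter: black rubber tyre, bright aluminium hub with a small brass bush, lying flat on the table, 26 mm thick. The point is the centre of the wheel, half-way up (13 mm above what it lies on); z is the wheel's axle, yaw has no meaning (round).
- wheel_40_mid (a point): loose castor wheel of 40 mm diameter: black rubber tyre, bright aluminium hub with a small brass bush, lying flat on the table, 26 mm thick. The point is the centre of the wheel, half-way up (13 mm above what it lies on); z is the wheel's axle, yaw has no meaning (round).
- wheel_50_mid (a point): loose castor wheel of 50 mm diameter: black rubber tyre, bright aluminium hub with a small brass bush, lying flat on the table, 26 mm thick. The point is the centre of the wheel, half-way up (13 mm above what it lies on); z is the wheel's axle, yaw has no meaning (round).
- wheel_60_mid (a point): loose castor wheel of 60 mm diameter: black rubber tyre, bright aluminium hub with a small brass bush, lying flat on the table, 26 mm thick. The point is the centre of the wheel, half-way up (13 mm above what it lies on); z is the wheel's axle, yaw has no meaning (round).
- mark_a: one of four identical round yellow marks, 68 mm in diameter with a small black dot in the middle, painted flush on a grey plastic rail (fixed, 440 mm long, 90 mm wide, 6 mm thick, lying on the table across the robot's view). The marks are 88 mm apart along the rail; the letters say nothing about their order. Origin: centre of the mark on the rail's upper face, 6 mm above the table; x points across the rail, y along it.
- mark_b: one of four identical round yellow marks, 68 mm in diameter with a small black dot in the middle, painted flush on a grey plastic rail (fixed, 440 mm long, 90 mm wide, 6 mm thick, lying on the table across the robot's view). The marks are 88 mm apart along the rail; the letters say nothing about their order. Origin: centre of the mark on the rail's upper face, 6 mm above the table; x points across the rail, y along it.
- mark_c: one of four identical round yellow marks, 68 mm in diameter with a small black dot in the middle, painted flush on a grey plastic rail (fixed, 440 mm long, 90 mm wide, 6 mm thick, lying on the table across the robot's view). The marks are 88 mm apart along the rail; the letters say nothing about their order. Origin: centre of the mark on the rail's upper face, 6 mm above the table; x points across the rail, y along it.
- mark_d: one of four identical round yellow marks, 68 mm in diameter with a small black dot in the middle, painted flush on a grey plastic rail (fixed, 440 mm long, 90 mm wide, 6 mm thick, lying on the table across the robot's view). The marks are 88 mm apart along the rail; the letters say nothing about their order. Origin: centre of the mark on the rail's upper face, 6 mm above the table; x points across the rail, y along it.
- red_end: red end block fixed across one end of the rail (80 mm across the rail, 22 mm along it, 12 mm tall; a white block of the same shape is at the other end). It may be at either end; its centre is 70 mm from the nearest mark's centre. Origin: centre of its underside, on the rail's upper face; x points across the rail, y along it.
- castor: finished castor, already assembled, standing upside down on its steel plate (56 x 46 mm) with its small wheel up, 65 mm tall, loose (0.16 kg), among the loose wheels; not to be moved. Origin: centre of its underside.
Not all that is in view belongs to the job. Leave any blue or pink look-alike of the part that bears wheel_60_mid alone.

How it is judged:
By the outcome, as a careful person would: the job done as asked, in the order asked, and still so for the second after the job is handed in, with the robot touching nothing.
It also fails if it takes over 102 s, if anything falls off the work surface, if the arm or the gripper's body presses on something with over 40 N, if the wrist force passes 120 N, or if a joint passes its speed limit or range.

## Working session

There is one attempt and no reset: what is moved stays moved. The work goes in short steps, Python scripts to look and compute and a tool call to move; the robot and the scene stay as the last step left them, time stands still between calls to the robot, and variables do not carry over. Pictures are saved under pics/ and viewed, at most 14 in all, crops included, and the job is handed in when it is done.

Besides the shell and the picture viewer there is one more tool, called after "Emit:" as name(argument=value, ...), one argument or row to a line, values as JSON. apply_moves: Moves the arm, as the interface text tells. Its arguments: {"type":"object","properties":{"deltas":{"type":"array"},"force":{"type":"number"}},"required":["deltas"]}

```bash
mkdir -p pics
python3 - <<'E'
from rig import *
import cv2
for n in("scene","top"):
    cv2.imwrite(f"pics/{n}0.png",grab_frame(n)); c=camera_info(n); print(n,c["K"],c["extrinsics"])
s=sense(); print(s)
E
```

```text
scene [[552.39196542   0.         317.68948869]
 [  0.         552.39196542 245.67232459]
 [  0.           0.           1.        ]] [[ 0.87805272  0.3055141  -0.36835384  0.83024243]
 [ 0.47816497 -0.5915017   0.64921799 -0.61143723]
 [-0.01953667 -0.74618153 -0.66545582  0.63273432]
 [ 0.          0.          0.          1.        ]]
top [[485.64060071   0.         322.57643121]
 [  0.         485.64060071 235.71547021]
 [  0.           0.           1.        ]] [[ 0.01953755 -0.98514159  0.17062925  0.33194123]
 [-0.99979735 -0.02007891 -0.00144746  0.00773485]
 [ 0.004852   -0.17056639 -0.98533424  0.94394165]
 [ 0.          0.          0.          1.        ]]
{'time_s': 0.1, 'joint_positions': array([ 1.06780153,  0.41184864, -0.01270717,  1.59694311,  0.00558979,
        1.13430529, -0.08223257]), 'dq': array([-0.00116849, -0.00329576, -0.00106146, -0.00193007,  0.00257982,
       -0.00021718, -0.0003617 ]), 'effort': array([ 2.49719575e-03, -5.89090598e+01,  6.43554144e-01, -2.91708344e+01,
       -5.38040965e-02,  1.44104403e-02,  1.03947448e-04]), 'position': array([ 0.26303976, -0.56645265,  0.22188235]), 'tcp_rot': array([-7.05242362e-04,  9.76463701e-01,  2.15680553e-01, -2.05093551e-04]), 'force': array([0.91258977, 0.37838948, 0.25254059]), 'wrist_torque': array([-0.07004914,  0.0406974 , -0.01132863]), 'grip_force': 0.0, 'finger_gap': 0.08792249068607261}
```

View pics/scene0.png

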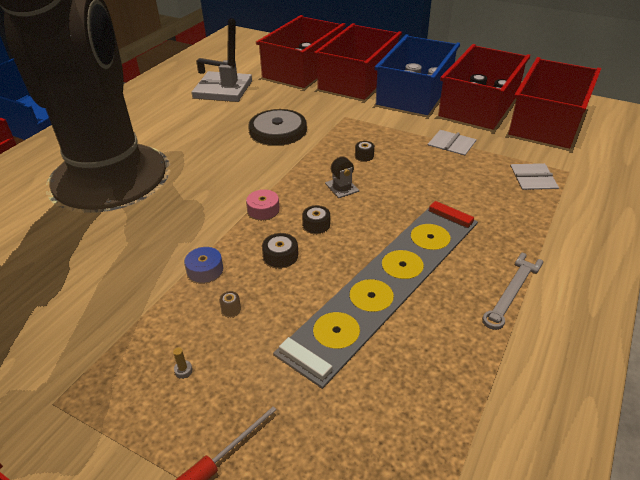

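View pics/top0.png

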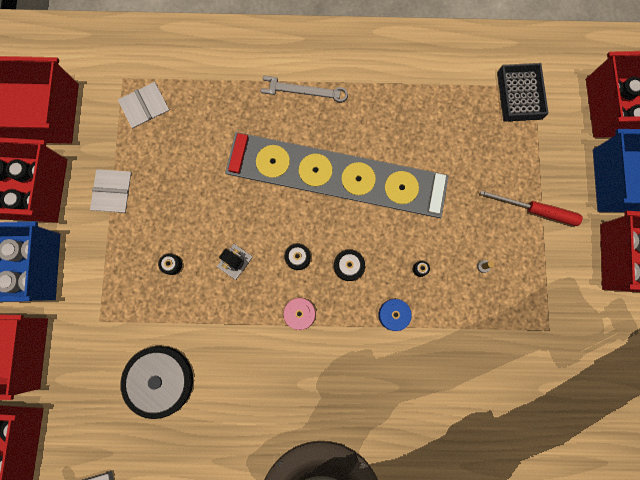

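The top view shows the wheels at about (422,268) for 30 mm, (170,264) for 40, (297,256) for 50 and (349,265) for 60. The castor is at (235,261). The yellow marks run from (272,160), next to the red block at (238,153), to (402,187).

```bash
cat > h.py <<'E'
from rig import *
import cv2, numpy as np
from scipy.spatial.transform import Rotation as R
def ray(n,px,z):
    c=camera_info(n); E=np.array(c["extrinsics"]); d=E[:3,:3]@np.linalg.solve(c["K"],[*px,1]); o=E[:3,3]
    return (o+d*(z-o[2])/d[2])[:2]
def blobs(mask,box=None,amin=20):
    n,l,st,ce=cv2.connectedComponentsWithStats(mask.astype(np.uint8)); return [(st[i,4],ce[i]) for i in range(1,n) if st[i,4]>=amin]
def hub(im,px,r):
    x,y=int(px[0]),int(px[1]); s=im[y-r:y+r,x-r:x+r]; h=cv2.cvtColor(s,cv2.COLOR_BGR2HSV)
    m=((h[...,2]>110)&(h[...,1]<70)).astype(np.uint8)
    cs,_=cv2.findContours(m,cv2.RETR_EXTERNAL,cv2.CHAIN_APPROX_NONE); c=max(cs,key=cv2.contourArea)
    (u,v),rr=cv2.minEnclosingCircle(cv2.convexHull(c)); return np.array([u+x-r,v+y-r]),rr
def yellow(im):
    h=cv2.cvtColor(im,cv2.COLOR_BGR2HSV); m=((h[...,0]>20)&(h[...,0]<32)&(h[...,1]>160)&(h[...,2]>120)).astype(np.uint8)
    o=[]
    for c in cv2.findContours(m,cv2.RETR_EXTERNAL,cv2.CHAIN_APPROX_NONE)[0]:
        if cv2.contourArea(c)>300: e=cv2.fitEllipse(c); o.append(e[0])
    return o
def to(x,y,z,yaw=None):
    """shift in tool axes (cm) to world point; roll units to bring tool y to yaw (deg)"""
    s=sense(); q=s["tcp_rot"]; M=R.from_quat([*q[1:],q[0]]).as_matrix()
    d=M.T@(np.array([x,y,z])-s["position"])*100
    a=np.degrees(np.arctan2(M[1,1],M[0,1])); print("t",round(s["time_s"],2),"pos",s["position"].round(4),"ytool",a.round(1),"gap",round(s["finger_gap"],4))
    print(" shift cm",d.round(2), "roll",None if yaw is None else round(-(yaw-a)/5,2))
E
python3 - <<'E'
from h import *
t=cv2.imread("pics/top0.png"); s=cv2.imread("pics/scene0.png")
for k,p,q in((30,(422,268),(231,298)),(40,(170,264),(365,145)),(50,(297,256),(317,212)),(60,(349,265),(280,242))):
    for n,im,x,r in(("top",t,p,9 if k==30 else 14),("scene",s,q,14)):
        try: c,rr=hub(im,x,r); print(k,n,c.round(1),round(rr,1),ray(n,c,.026).round(4))
        except Exception as e: print(k,n,e)
for n,im in(("top",t),("scene",s)):
    P=np.array([ray(n,c,.006) for c in yellow(im)]); P=P[P[:,1].argsort()]; print(n,P.round(4))
    if len(P)==4: print(np.linalg.norm(np.diff(P,axis=0),axis=1), np.degrees(np.arctan2(*(P[3]-P[0])[::-1])))
to(.45,-.2,.15,-11)
E
```

```text
30 top [422.1 267.6] 5.3 [ 0.4334 -0.1837]
30 scene [229.  297.5] 6.5 [ 0.432  -0.1831]
40 top [167.9 263. ] 7.2 [0.4324 0.2988]
40 scene [364.5 145. ] 5.6 [0.4308 0.2996]
50 top [297.  255.7] 8.8 [0.4512 0.0543]
50 scene [316.  213.5] 9.1 [0.4509 0.0541]
60 top [349.1 264.3] 10.5 [ 0.4368 -0.0451]
60 scene [279.5 244.5] 11.8 [ 0.4367 -0.046 ]
top [[ 0.5959 -0.1491]
 [ 0.6122 -0.0625]
 [ 0.6286  0.024 ]
 [ 0.6451  0.1107]]
[0.08817703 0.08808264 0.08823816] 79.27780003289335
scene [[ 0.5951 -0.1493]
 [ 0.6116 -0.0625]
 [ 0.628   0.024 ]
 [ 0.6444  0.1105]]
[0.08832579 0.08807824 0.08805527] 79.25742592283876
t 0.1 pos [ 0.263  -0.5665  0.2219] ytool -65.1 gap 0.0879
 shift cm [ 32.39 -25.35   7.22] roll -10.82
```

Emit:
apply_moves(
  deltas=[
    {"claw": 1,"travel": [0,0,0],"roll": -1.55},
    {"claw": 1,"travel": [0,0,0],"roll": -1.55},
    {"claw": 1,"travel": [0,0,0],"roll": -1.55},
    {"claw": 1,"travel": [0,0,0],"roll": -1.55},
    {"claw": 1,"travel": [0,0,0],"roll": -1.55},
    {"claw": 1,"travel": [0,0,0],"roll": -1.55},
    {"claw": 1,"travel": [0,0,0],"roll": -1.55},
    {"claw": 1,"travel": [4,1,0],"roll": 0},
    {"claw": 1,"travel": [4,1,0],"roll": 0},
    {"claw": 1,"travel": [4,1,0],"roll": 0},
  ],
  force=20,
)

```text
time_s: 1.1
position: [0.3154, -0.4532, 0.2221]
tcp_rot: [-0.0, 0.771, 0.637, 0.0]
force: [0.7, 0.9, -0.1]
finger_gap: 0.0878
grip_force: 0.0
```

```bash
python3 -c "
from h import *
to(.433,-.1835,.08,-10.7)"
```

```text
t 1.1 pos [ 0.3154 -0.4532  0.2221] ytool -10.9 gap 0.0878
 shift cm [28.7   6.47 14.23] roll -0.04
```

Emit:
apply_moves(
  deltas=[
    {"claw": 1,"travel": [3.6,0.8,1.4],"roll": 0},
    {"claw": 1,"travel": [3.6,0.8,1.4],"roll": 0},
    {"claw": 1,"travel": [3.6,0.8,1.4],"roll": 0},
    {"claw": 1,"travel": [3.6,0.8,1.4],"roll": 0},
    {"claw": 1,"travel": [3.6,0.8,1.4],"roll": 0},
    {"claw": 1,"travel": [3.6,0.8,1.4],"roll": 0},
    {"claw": 1,"travel": [3.6,0.8,1.4],"roll": 0},
    {"claw": 1,"travel": [3.5,0.9,1.4],"roll": 0},
    {"claw": 1,"travel": [0,0,0],"roll": 0},
    {"claw": 1,"travel": [0,0,0],"roll": 0},
  ],
)

```text
time_s: 2.1
position: [0.433, -0.1843, 0.1103]
tcp_rot: [-0.001, 0.77, 0.638, -0.0]
force: [-0.1, -0.4, 0.1]
finger_gap: 0.088
grip_force: 0.0
```

Run:
```python
from h import *
to(.433,-.1835,.005,-10.7)
s=grab_frame("scene"); cv2.imwrite("pics/s1.png",cv2.resize(s[180:420,90:390],None,fx=2,fy=2))
```

```text
t 2.1 pos [ 0.433  -0.1843  0.1103] ytool -10.7 gap 0.088
 shift cm [ 0.08  0.   10.53] roll -0.0
```

View pics/s1.png

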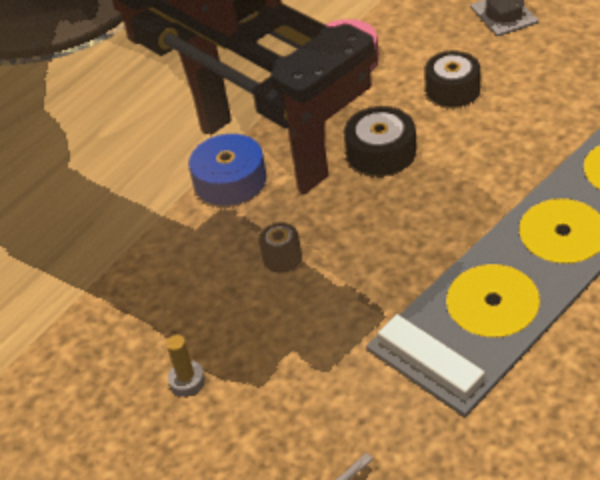

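The fingers straddle the 30 mm wheel, which is at crop (280,247). The blue wheel at (227,165) is clear of the fingers, so I'll descend and close.

Emit:
apply_moves(
  deltas=[
    {"claw": 1,"travel": [0.1,0,3],"roll": 0},
    {"claw": 1,"travel": [0,0,3],"roll": 0},
    {"claw": 1,"travel": [0,0,2.5],"roll": 0},
    {"claw": 1,"travel": [0,0,2],"roll": 0},
    {"claw": 0.3,"travel": [0,0,0],"roll": 0},
    {"claw": 0.2,"travel": [0,0,0],"roll": 0},
    {"claw": 0.1,"travel": [0,0,0],"roll": 0},
    {"claw": 0.1,"travel": [0,0,0],"roll": 0},
    {"claw": 0.1,"travel": [0,0,0],"roll": 0},
    {"claw": 0.1,"travel": [0,0,0],"roll": 0},
  ],
  force=20,
)

```text
time_s: 3.15
position: [0.4336, -0.1842, 0.0062]
tcp_rot: [0.001, 0.771, 0.637, 0.0]
force: [-0.1, 0.5, -0.5]
finger_gap: 0.0435
grip_force: 0.0
```

Emit:
apply_moves(
  deltas=[
    {"claw": 0.1,"travel": [0,0,0],"roll": 0},
    {"claw": 0.1,"travel": [0,0,0],"roll": 0},
    {"claw": 0.1,"travel": [0,0,0],"roll": 0},
    {"claw": 0.1,"travel": [0,0,0],"roll": 0},
    {"claw": 0.1,"travel": [0,0,0],"roll": 0},
    {"claw": 0.1,"travel": [0,0,-2],"roll": 0},
    {"claw": 0.1,"travel": [0,0,-3],"roll": 0},
    {"claw": 0.1,"travel": [0,0,-3],"roll": 0},
    {"claw": 0.1,"travel": [0,0,-2],"roll": 0},
    {"claw": 0.1,"travel": [0,0,0],"roll": 0},
  ],
)

```text
time_s: 4.15
position: [0.4348, -0.1846, 0.1079]
tcp_rot: [0.002, 0.771, 0.637, 0.001]
force: [0.9, -0.5, -0.9]
finger_gap: 0.0293
grip_force: 20.0
```

```bash
python3 -c "
from h import *
to(.6448,.1106,.045,-10.7)"
```

```text
t 4.15 pos [ 0.4348 -0.1846  0.1079] ytool -10.9 gap 0.0293
 shift cm [32.95 15.03  6.33] roll -0.03
```

Emit:
apply_moves(
  deltas=[
    {"claw": 0.1,"travel": [4.1,1.9,0],"roll": 0},
    {"claw": 0.1,"travel": [4.1,1.9,0],"roll": 0},
    {"claw": 0.1,"travel": [4.1,1.9,0],"roll": 0},
    {"claw": 0.1,"travel": [4.1,1.9,0],"roll": 0},
    {"claw": 0.1,"travel": [4.1,1.9,0],"roll": 0},
    {"claw": 0.1,"travel": [4.1,1.9,0],"roll": 0},
    {"claw": 0.1,"travel": [4.1,1.8,1],"roll": 0},
    {"claw": 0.1,"travel": [4.2,1.8,1.3],"roll": 0},
    {"claw": 0.1,"travel": [0,0,2],"roll": 0},
    {"claw": 0.1,"travel": [0,0,2],"roll": 0},
  ],
)

```text
time_s: 5.15
position: [0.642, 0.1132, 0.04]
tcp_rot: [-0.001, 0.77, 0.638, -0.0]
force: [0.5, -1.5, -0.7]
finger_gap: 0.0294
grip_force: 20.0
```

Run:
```python
from h import *
to(.6448,.1106,.0125,-10.7)
s=grab_frame("scene"); cv2.imwrite("pics/s2.png",cv2.resize(s[120:330,320:580],None,fx=2.5,fy=2.5))
```

```text
t 5.15 pos [0.642  0.1132 0.04  ] ytool -10.7 gap 0.0294
 shift cm [-0.21  0.33  2.75] roll 0.01
```

View pics/s2.png

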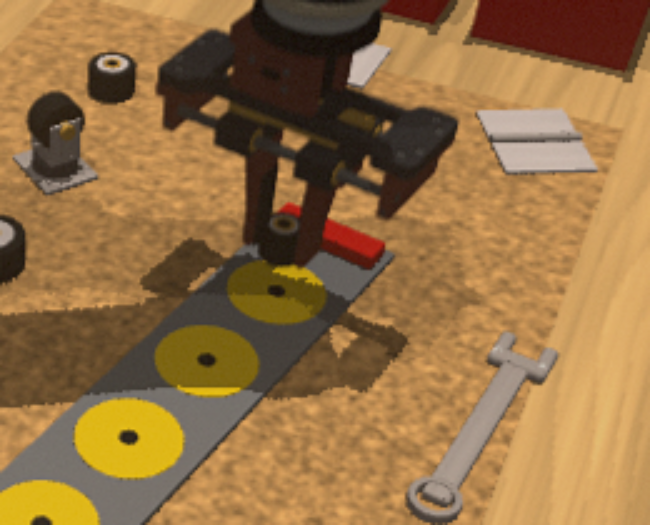

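Emit:
apply_moves(
  deltas=[
    {"claw": 0.1,"travel": [0,0,0],"roll": 0},
    {"claw": 0.1,"travel": [0,0,0],"roll": 0},
  ],
)

```text
time_s: 5.4
position: [0.6425, 0.1108, 0.0427]
tcp_rot: [-0.0, 0.771, 0.637, -0.0]
force: [-0.5, 1.0, -0.5]
finger_gap: 0.0296
grip_force: 20.0
```

Run:
```python
from h import *
to(.6448,.1103,.0125,-10.7)
s=grab_frame("scene"); t=grab_frame("top")
c,r=hub(s,(434,210),10); print(c,r,ray("scene",c,sense()["position"][2]+.02))
```

```text
t 5.4 pos [0.6425 0.1108 0.0427] ytool -10.9 gap 0.0296
 shift cm [0.   0.24 3.02] roll -0.03Traceback (most recent call last):
  File "<stdin>", line 4, in <module>
  File "h.py", line 12, in hub
    cs,_=cv2.findContours(m,cv2.RETR_EXTERNAL,cv2.CHAIN_APPROX_NONE); c=max(cs,key=cv2.contourArea)
                                                                        ~~~^^^^^^^^^^^^^^^^^^^^^^^^
ValueError: max() iterable argument is empty
```

Emit:
apply_moves(
  deltas=[
    {"claw": 0.1,"travel": [0,0.25,1],"roll": 0},
    {"claw": 0.1,"travel": [0,0,1],"roll": 0},
    {"claw": 0.1,"travel": [0,0,0.8],"roll": 0},
    {"claw": 0.1,"travel": [0,0,0],"roll": 0},
    {"claw": 0.1,"travel": [0,0,0],"roll": 0},
  ],
)

```text
time_s: 6.0
position: [0.6446, 0.1105, 0.0142]
tcp_rot: [-0.0, 0.771, 0.637, -0.0]
force: [-0.1, 0.4, -0.6]
finger_gap: 0.0296
grip_force: 20.0
```

```bash
python3 -c "
from h import *
to(.6448,.1103,.0125,-10.7); print(sense()['force'])"
```

```text
t 6.0 pos [0.6446 0.1105 0.0142] ytool -10.8 gap 0.0296
 shift cm [-0.02  0.02  0.17] roll -0.03
[-0.13808148  0.40736143 -0.57676115]
```

Emit:
apply_moves(
  deltas=[
    {"claw": 0.1,"travel": [0,0,0.2],"roll": 0},
    {"claw": 0.1,"travel": [0,0,0],"roll": 0},
    {"claw": 0.6,"travel": [0,0,0],"roll": 0},
    {"claw": 0.6,"travel": [0,0,0],"roll": 0},
    {"claw": 0.6,"travel": [0,0,0],"roll": 0},
    {"claw": 0.6,"travel": [0,0,-2],"roll": 0},
    {"claw": 0.6,"travel": [0,0,-3],"roll": 0},
    {"claw": 0.6,"travel": [0,0,-4],"roll": 0},
    {"claw": 0.6,"travel": [0,0,-3],"roll": 0},
    {"claw": 0.6,"travel": [0,0,0],"roll": 0},
  ],
)

```text
time_s: 7.0
position: [0.6476, 0.1114, 0.1379]
tcp_rot: [0.002, 0.771, 0.637, 0.004]
force: [0.5, 0.2, 0.5]
finger_gap: 0.0527
grip_force: 0.0
```

```bash
python3 -c "
from h import *
to(.4315,.299,.095,-10.7); print(sense()['force'])"
```

```text
t 7.0 pos [0.6476 0.1114 0.1379] ytool -10.8 gap 0.0527
 shift cm [ 14.35 -24.79   4.15] roll -0.03
[0.52374722 0.16302577 0.50532981]
```

Emit:
apply_moves(
  deltas=[
    {"claw": 0.8,"travel": [2,-3.5,0],"roll": 0},
    {"claw": 0.8,"travel": [2,-3.5,0],"roll": 0},
    {"claw": 0.8,"travel": [2,-3.5,0],"roll": 0},
    {"claw": 0.8,"travel": [2,-3.5,0.5],"roll": 0},
    {"claw": 0.8,"travel": [2,-3.5,1],"roll": 0},
    {"claw": 0.8,"travel": [2.2,-3.6,1],"roll": 0},
    {"claw": 0.8,"travel": [2.2,-3.6,1.5],"roll": 0},
    {"claw": 0.8,"travel": [0,0,0],"roll": 0},
    {"claw": 0.8,"travel": [0,0,0],"roll": 0},
  ],
)

```text
time_s: 7.9
position: [0.4284, 0.2987, 0.092]
tcp_rot: [-0.0, 0.77, 0.638, -0.001]
force: [0.6, 0.1, 0.1]
finger_gap: 0.0703
grip_force: 0.0
```

Run:
```python
from h import *
to(.4315,.299,.006,-10.7)
t=grab_frame("top"); s=grab_frame("scene")
cv2.imwrite("pics/t3.png",cv2.resize(t[120:330,120:420],None,fx=2.5,fy=2.5))
cv2.imwrite("pics/s3.png",cv2.resize(s[100:300,250:500],None,fx=3,fy=3))
```

```text
t 7.9 pos [0.4284 0.2987 0.092 ] ytool -10.7 gap 0.0703
 shift cm [0.1  0.31 8.6 ] roll 0.0
```

View pics/s3.png

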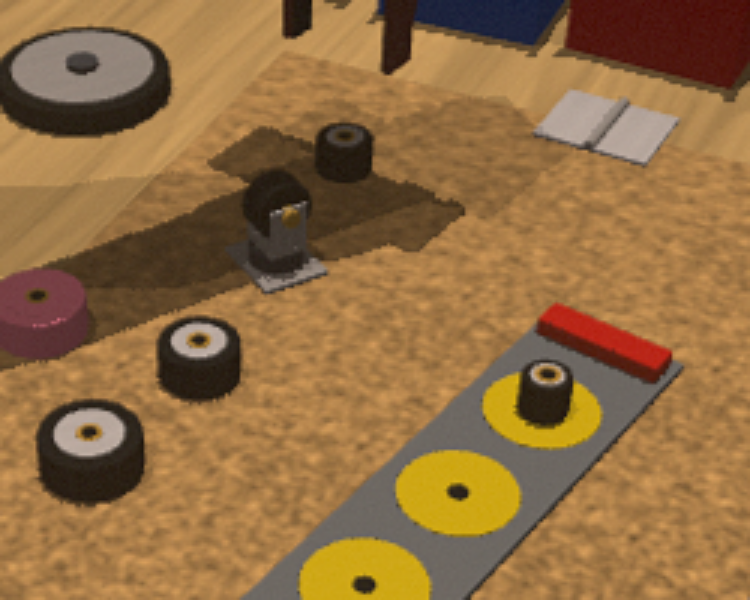

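The 30 mm wheel stands centred on the mark by the red block, at crop (545,385). The 40 mm wheel is at (344,150), below the fingers, and the castor at (278,225) is untouched.

Emit:
apply_moves(
  deltas=[
    {"claw": 0.8,"travel": [0.1,0.3,3],"roll": 0},
    {"claw": 0.8,"travel": [0,0,3],"roll": 0},
    {"claw": 0.8,"travel": [0,0,2.5],"roll": 0},
    {"claw": 0.2,"travel": [0,0,0],"roll": 0},
    {"claw": 0.2,"travel": [0,0,0],"roll": 0},
    {"claw": 0.2,"travel": [0,0,0],"roll": 0},
    {"claw": 0.2,"travel": [0,0,0],"roll": 0},
    {"claw": 0.2,"travel": [0,0,0],"roll": 0},
    {"claw": 0.2,"travel": [0,0,0],"roll": 0},
    {"claw": 0.2,"travel": [0,0,0],"roll": 0},
  ],
)

```text
time_s: 9.0
position: [0.4334, 0.2991, 0.0089]
tcp_rot: [0.0, 0.771, 0.637, 0.001]
force: [-0.5, -1.7, 7.3]
finger_gap: 0.0395
grip_force: 20.0
```

Emit:
apply_moves(
  deltas=[
    {"claw": 0.2,"travel": [0,0,-2],"roll": 0},
    {"claw": 0.2,"travel": [0,0,-3],"roll": 0},
    {"claw": 0.2,"travel": [0,0,-4],"roll": 0},
    {"claw": 0.2,"travel": [0,0,-2.5],"roll": 0},
    {"claw": 0.2,"travel": [0,0,0],"roll": 0},
  ],
)

```text
time_s: 9.5
position: [0.4343, 0.3002, 0.1266]
tcp_rot: [0.001, 0.771, 0.637, 0.003]
force: [-0.7, 0.9, -1.6]
finger_gap: 0.0393
grip_force: 20.0
```

Run:
```python
from h import *
to(.6283,.024,.05,-10.7)
print(sense()["force"],sense()["grip_force"])
```

```text
t 9.5 pos [0.4343 0.3002 0.1266] ytool -10.8 gap 0.0393
 shift cm [-23.51  24.21   7.67] roll -0.03
[-0.67777331  0.92674463 -1.62297067] 19.999752044677734
```

Emit:
apply_moves(
  deltas=[
    {"claw": 0.2,"travel": [-2.9,3,0],"roll": 0},
    {"claw": 0.2,"travel": [-2.9,3,0],"roll": 0},
    {"claw": 0.2,"travel": [-2.9,3,0],"roll": 0},
    {"claw": 0.2,"travel": [-2.9,3,0],"roll": 0},
    {"claw": 0.2,"travel": [-2.9,3,0],"roll": 0},
    {"claw": 0.2,"travel": [-2.9,3,0],"roll": 0},
    {"claw": 0.2,"travel": [-3,3.1,1],"roll": 0},
    {"claw": 0.2,"travel": [-3,3.1,2],"roll": 0},
    {"claw": 0.2,"travel": [0,0,2.5],"roll": 0},
    {"claw": 0.2,"travel": [0,0,2.2],"roll": 0},
  ],
)

```text
time_s: 10.5
position: [0.6259, 0.0211, 0.0433]
tcp_rot: [-0.0, 0.772, 0.636, -0.001]
force: [-0.2, 0.7, -0.3]
finger_gap: 0.0396
grip_force: 20.0
```

Emit:
apply_moves(
  deltas=[
    {"claw": 0.2,"travel": [0,0,0],"roll": 0},
    {"claw": 0.2,"travel": [0,0,0],"roll": 0},
  ],
)

```text
time_s: 10.7
position: [0.6256, 0.0238, 0.0452]
tcp_rot: [-0.001, 0.771, 0.637, -0.001]
force: [0.3, -0.3, -0.6]
finger_gap: 0.0393
grip_force: 20.0
```

Run:
```python
from h import *
to(.6283,.024,.016,-10.7)
```

```text
t 10.7 pos [0.6256 0.0238 0.0452] ytool -10.8 gap 0.0393
 shift cm [0.07 0.26 2.92] roll -0.02
```

Emit:
apply_moves(
  deltas=[
    {"claw": 0.2,"travel": [0,0.25,1],"roll": 0},
    {"claw": 0.2,"travel": [0,0,1],"roll": 0},
    {"claw": 0.2,"travel": [0,0,0.8],"roll": 0},
    {"claw": 0.2,"travel": [0,0,0],"roll": 0},
    {"claw": 0.2,"travel": [0,0,0],"roll": 0},
  ],
)

```text
time_s: 11.2
position: [0.6285, 0.0231, 0.0175]
tcp_rot: [-0.0, 0.771, 0.637, -0.0]
force: [0.4, 0.7, -1.0]
finger_gap: 0.0395
grip_force: 20.0
```

```bash
python3 -c "
from h import *
to(.6283,.024,.015,-10.7); print(sense()['force'])"
```

```text
t 11.2 pos [0.6285 0.0231 0.0175] ytool -10.8 gap 0.0395
 shift cm [ 0.09 -0.04  0.25] roll -0.03
[ 0.41807615  0.73172661 -0.96471359]
```

Emit:
apply_moves(
  deltas=[
    {"claw": 0.2,"travel": [0.1,0,0.1],"roll": 0},
    {"claw": 0.2,"travel": [0,0,0.15],"roll": 0},
    {"claw": 0.2,"travel": [0,0,0],"roll": 0},
    {"claw": 0.75,"travel": [0,0,0],"roll": 0},
    {"claw": 0.75,"travel": [0,0,0],"roll": 0},
    {"claw": 0.75,"travel": [0,0,0],"roll": 0},
    {"claw": 0.85,"travel": [0,0,-2],"roll": 0},
    {"claw": 0.85,"travel": [0,0,-3],"roll": 0},
    {"claw": 0.85,"travel": [0,0,-4],"roll": 0},
    {"claw": 0.85,"travel": [0,0,-2],"roll": 0},
  ],
)

```text
time_s: 12.2
position: [0.6302, 0.0243, 0.1285]
tcp_rot: [0.001, 0.771, 0.637, 0.002]
force: [0.5, 0.3, -0.8]
finger_gap: 0.0749
grip_force: 0.0
```

```bash
python3 -c "
from h import *
to(.451,.0542,.09,-10.7); print(sense()['force'])"
```

```text
t 12.2 pos [0.6302 0.0243 0.1285] ytool -10.8 gap 0.0749
 shift cm [ -0.44 -18.17   3.78] roll -0.03
[ 0.45704006  0.29419991 -0.80991677]
```

Emit:
apply_moves(
  deltas=[
    {"claw": 0.9,"travel": [-0.1,-3.6,0],"roll": 0},
    {"claw": 0.9,"travel": [-0.1,-3.6,0],"roll": 0},
    {"claw": 0.9,"travel": [-0.1,-3.6,0.5],"roll": 0},
    {"claw": 0.9,"travel": [-0.1,-3.6,1.5],"roll": 0},
    {"claw": 0.9,"travel": [0,-3.6,1.5],"roll": 0},
    {"claw": 0.9,"travel": [0,0,0],"roll": 0},
    {"claw": 0.9,"travel": [0,0,0],"roll": 0},
  ],
)

```text
time_s: 12.9
position: [0.4514, 0.0539, 0.0905]
tcp_rot: [0.0, 0.771, 0.637, 0.0]
force: [1.4, -0.6, 0.6]
finger_gap: 0.0791
grip_force: 0.0
```

Run:
```python
from h import *
to(.451,.0542,.008,-10.7)
s=grab_frame("scene")
cv2.imwrite("pics/s4.png",cv2.resize(s[120:320,220:480],None,fx=3,fy=3))
```

```text
t 12.9 pos [0.4514 0.0539 0.0905] ytool -10.8 gap 0.0791
 shift cm [ 0.03 -0.05  8.25] roll -0.02
```

View pics/s4.png

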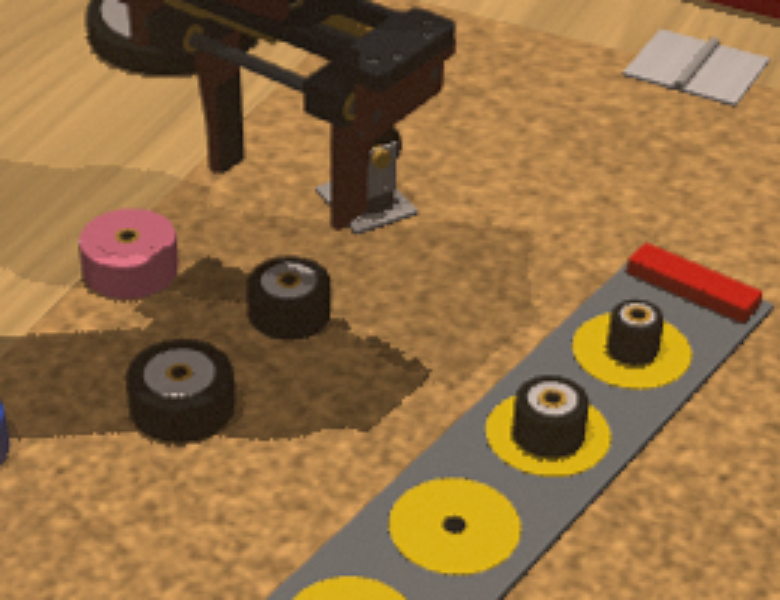

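The 40 mm wheel sits on the second mark, at crop (551,415). The open gripper is over the 50 mm wheel at (289,297), with pink at (128,250) clear.

Emit:
apply_moves(
  deltas=[
    {"claw": 0.9,"travel": [0,0,3],"roll": 0},
    {"claw": 0.9,"travel": [0,0,3],"roll": 0},
    {"claw": 0.9,"travel": [0,0,2],"roll": 0},
    {"claw": 0.9,"travel": [0,0,0.2],"roll": 0},
    {"claw": 0.3,"travel": [0,0,0],"roll": 0},
    {"claw": 0.3,"travel": [0,0,0],"roll": 0},
    {"claw": 0.3,"travel": [0,0,0],"roll": 0},
    {"claw": 0.3,"travel": [0,0,0],"roll": 0},
    {"claw": 0.3,"travel": [0,0,0],"roll": 0},
    {"claw": 0.3,"travel": [0,0,0],"roll": 0},
  ],
)

```text
time_s: 13.95
position: [0.452, 0.0538, 0.009]
tcp_rot: [0.001, 0.771, 0.637, 0.001]
force: [-1.2, -0.2, 7.4]
finger_gap: 0.0499
grip_force: 20.0
```

Emit:
apply_moves(
  deltas=[
    {"claw": 0.3,"travel": [0,0,0],"roll": 0},
    {"claw": 0.3,"travel": [0,0,-2],"roll": 0},
    {"claw": 0.3,"travel": [0,0,-3],"roll": 0},
    {"claw": 0.3,"travel": [0,0,-3],"roll": 0},
    {"claw": 0.3,"travel": [0,0,-2],"roll": 0},
    {"claw": 0.3,"travel": [0,0,0],"roll": 0},
  ],
)

```text
time_s: 14.55
position: [0.453, 0.054, 0.1107]
tcp_rot: [0.002, 0.771, 0.637, 0.002]
force: [-0.6, 0.2, -0.0]
finger_gap: 0.0499
grip_force: 20.0
```

```bash
python3 -c "
from h import *
to(.612,-.0625,.05,-10.7); print(sense()['force'])"
```

```text
t 14.55 pos [0.453  0.054  0.1107] ytool -10.9 gap 0.0499
 shift cm [-8.45 17.78  6.15] roll -0.03
[-0.62862167  0.17558662 -0.04849393]
```

Emit:
apply_moves(
  deltas=[
    {"claw": 0.3,"travel": [-1.7,3.6,0],"roll": 0},
    {"claw": 0.3,"travel": [-1.7,3.6,0],"roll": 0},
    {"claw": 0.3,"travel": [-1.7,3.6,0],"roll": 0},
    {"claw": 0.3,"travel": [-1.7,3.6,0.5],"roll": 0},
    {"claw": 0.3,"travel": [-1.7,3.5,1.5],"roll": 0},
    {"claw": 0.3,"travel": [0,0,2],"roll": 0},
    {"claw": 0.3,"travel": [0,0,2],"roll": 0},
    {"claw": 0.3,"travel": [0,0,0],"roll": 0},
    {"claw": 0.3,"travel": [0,0,0],"roll": 0},
    {"claw": 0.3,"travel": [0,0,0],"roll": 0},
  ],
)

```text
time_s: 15.55
position: [0.6116, -0.063, 0.0489]
tcp_rot: [0.0, 0.771, 0.637, 0.0]
force: [-0.1, 0.1, -0.9]
finger_gap: 0.0497
grip_force: 20.0
```

```bash
python3 -c "
from h import *
to(.612,-.0625,.015,-10.7)"
```

```text
t 15.55 pos [ 0.6116 -0.063   0.0489] ytool -10.8 gap 0.0497
 shift cm [0.06 0.03 3.39] roll -0.02
```

Emit:
apply_moves(
  deltas=[
    {"claw": 0.3,"travel": [0,0,1.5],"roll": 0},
    {"claw": 0.3,"travel": [0,0,1],"roll": 0},
    {"claw": 0.3,"travel": [0.1,0,0.6],"roll": 0},
    {"claw": 0.3,"travel": [0,0,0],"roll": 0},
    {"claw": 0.3,"travel": [0,0,0],"roll": 0},
    {"claw": 0.3,"travel": [0,0,0],"roll": 0},
  ],
)

```text
time_s: 16.15
position: [0.6115, -0.0623, 0.0174]
tcp_rot: [0.0, 0.771, 0.637, 0.0]
force: [0.6, -0.1, -1.1]
finger_gap: 0.0492
grip_force: 20.0
```

```bash
python3 -c "
from h import *
to(.612,-.0625,.015,-10.7); print(sense()['force'])"
```

```text
t 16.15 pos [ 0.6115 -0.0623  0.0174] ytool -10.8 gap 0.0492
 shift cm [-0.02  0.05  0.24] roll -0.03
[ 0.58770904 -0.07937332 -1.10905889]
```

Emit:
apply_moves(
  deltas=[
    {"claw": 0.3,"travel": [0,0.05,0.15],"roll": 0},
    {"claw": 0.3,"travel": [0,0,0.1],"roll": 0},
    {"claw": 0.3,"travel": [0,0,0],"roll": 0},
    {"claw": 0.85,"travel": [0,0,0],"roll": 0},
    {"claw": 0.85,"travel": [0,0,0],"roll": 0},
    {"claw": 0.85,"travel": [0,0,0],"roll": 0},
    {"claw": 1,"travel": [0,0,-2],"roll": 0},
    {"claw": 1,"travel": [0,0,-3],"roll": 0},
    {"claw": 1,"travel": [0,0,-4],"roll": 0},
    {"claw": 1,"travel": [0,0,-2],"roll": 0},
  ],
)

```text
time_s: 17.15
position: [0.6131, -0.0622, 0.1278]
tcp_rot: [0.001, 0.771, 0.637, 0.001]
force: [0.1, 0.2, 0.3]
finger_gap: 0.0873
grip_force: 0.0
```

```bash
python3 -c "
from h import *
to(.4367,-.0455,.09,-10.7); print(sense()['force'])"
```

```text
t 17.15 pos [ 0.6131 -0.0622  0.1278] ytool -10.8 gap 0.0873
 shift cm [ -1.68 -17.65   3.72] roll -0.03
[0.05694939 0.19080485 0.2911794 ]
```

Emit:
apply_moves(
  deltas=[
    {"claw": 1,"travel": [-0.3,-3.5,0],"roll": 0},
    {"claw": 1,"travel": [-0.3,-3.5,0],"roll": 0},
    {"claw": 1,"travel": [-0.3,-3.5,0.5],"roll": 0},
    {"claw": 1,"travel": [-0.3,-3.5,1.5],"roll": 0},
    {"claw": 1,"travel": [-0.3,-3.5,1.5],"roll": 0},
    {"claw": 1,"travel": [0,0,0],"roll": 0},
    {"claw": 1,"travel": [0,0,0],"roll": 0},
  ],
)

```text
time_s: 17.85
position: [0.4371, -0.0443, 0.0899]
tcp_rot: [0.0, 0.771, 0.637, 0.0]
force: [0.5, 0.3, 0.1]
finger_gap: 0.0877
grip_force: 0.0
```

Run:
```python
from h import *
to(.4367,-.0455,.008,-10.7)
s=grab_frame("scene")
cv2.imwrite("pics/s5.png",cv2.resize(s[150:350,180:440],None,fx=3,fy=3))
```

```text
t 17.85 pos [ 0.4371 -0.0443  0.0899] ytool -10.8 gap 0.0877
 shift cm [-0.12 -0.02  8.19] roll -0.03
```

View pics/s5.png

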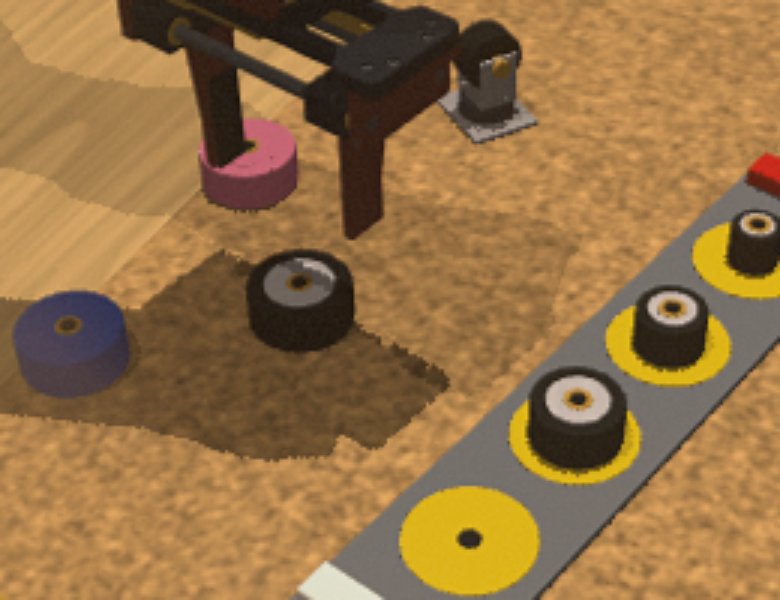

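The 50 mm wheel is on the third mark, at crop (578,415). The 60 mm wheel at (300,300) is the last one, with the blue and pink wheels clear of the fingers.

Emit:
apply_moves(
  deltas=[
    {"claw": 1,"travel": [-0.1,0,3],"roll": 0},
    {"claw": 1,"travel": [0,0,3],"roll": 0},
    {"claw": 1,"travel": [0,0,1.8],"roll": 0},
    {"claw": 1,"travel": [0,0,0.3],"roll": 0},
    {"claw": 0.4,"travel": [0,0,0],"roll": 0},
    {"claw": 0.4,"travel": [0,0,0],"roll": 0},
    {"claw": 0.4,"travel": [0,0,0],"roll": 0},
    {"claw": 0.4,"travel": [0,0,0],"roll": 0},
    {"claw": 0.4,"travel": [0,0,0],"roll": 0},
    {"claw": 0.4,"travel": [0,0,0],"roll": 0},
  ],
)

```text
time_s: 18.9
position: [0.4375, -0.0454, 0.0094]
tcp_rot: [0.001, 0.771, 0.637, 0.0]
force: [-1.5, -0.3, 7.7]
finger_gap: 0.0593
grip_force: 20.0
```

Emit:
apply_moves(
  deltas=[
    {"claw": 0.4,"travel": [0,0,0],"roll": 0},
    {"claw": 0.4,"travel": [0,0,-2],"roll": 0},
    {"claw": 0.4,"travel": [0,0,-3],"roll": 0},
    {"claw": 0.4,"travel": [0,0,-3],"roll": 0},
    {"claw": 0.4,"travel": [0,0,-2],"roll": 0},
    {"claw": 0.4,"travel": [0,0,0],"roll": 0},
  ],
)

```text
time_s: 19.5
position: [0.4386, -0.0455, 0.1112]
tcp_rot: [0.002, 0.771, 0.637, 0.002]
force: [0.1, -0.3, -1.5]
finger_gap: 0.0596
grip_force: 20.0
```

```bash
python3 -c "
from h import *
to(.5955,-.149,.05,-10.7); print(sense()['force'])"
```

```text
t 19.5 pos [ 0.4386 -0.0455  0.1112] ytool -10.9 gap 0.0596
 shift cm [-7.21 17.32  6.21] roll -0.03
[ 0.05352215 -0.30836802 -1.51813325]
```

Emit:
apply_moves(
  deltas=[
    {"claw": 0.4,"travel": [-1.4,3.5,0],"roll": 0},
    {"claw": 0.4,"travel": [-1.4,3.5,0],"roll": 0},
    {"claw": 0.4,"travel": [-1.4,3.5,0],"roll": 0},
    {"claw": 0.4,"travel": [-1.4,3.5,0.5],"roll": 0},
    {"claw": 0.4,"travel": [-1.5,3.4,1.5],"roll": 0},
    {"claw": 0.4,"travel": [0,0,2],"roll": 0},
    {"claw": 0.4,"travel": [0,0,2],"roll": 0},
    {"claw": 0.4,"travel": [0,0,0],"roll": 0},
    {"claw": 0.4,"travel": [0,0,0],"roll": 0},
    {"claw": 0.4,"travel": [0,0,0],"roll": 0},
  ],
)

```text
time_s: 20.5
position: [0.5949, -0.1475, 0.0494]
tcp_rot: [0.0, 0.771, 0.637, 0.0]
force: [-0.3, -0.3, -1.0]
finger_gap: 0.0593
grip_force: 20.0
```

```bash
python3 -c "
from h import *
to(.5955,-.149,.0155,-10.7)"
```

```text
t 20.5 pos [ 0.5949 -0.1475  0.0494] ytool -10.8 gap 0.0593
 shift cm [-0.14  0.08  3.39] roll -0.02
```

Emit:
apply_moves(
  deltas=[
    {"claw": 0.4,"travel": [-0.1,0.1,1.5],"roll": 0},
    {"claw": 0.4,"travel": [0,0,1],"roll": 0},
    {"claw": 0.4,"travel": [0,0,0.6],"roll": 0},
    {"claw": 0.4,"travel": [0,0,0],"roll": 0},
    {"claw": 0.4,"travel": [0,0,0],"roll": 0},
    {"claw": 0.4,"travel": [0,0,0],"roll": 0},
  ],
)

```text
time_s: 21.1
position: [0.5955, -0.1488, 0.0179]
tcp_rot: [0.0, 0.771, 0.637, 0.0]
force: [0.3, 0.8, -0.2]
finger_gap: 0.0597
grip_force: 20.0
```

```bash
python3 -c "
from h import *
to(.5955,-.149,.0155,-10.7); print(sense()['force'])"
```

```text
t 21.1 pos [ 0.5955 -0.1488  0.0179] ytool -10.8 gap 0.0597
 shift cm [-0.02  0.    0.24] roll -0.03
[ 0.30132073  0.83292484 -0.21475636]
```

Lower, release, rise and back off towards the robot's right so the camera can see the rail.

Emit:
apply_moves(
  deltas=[
    {"claw": 0.4,"travel": [0,0,0.15],"roll": 0},
    {"claw": 0.4,"travel": [0,0,0.1],"roll": 0},
    {"claw": 0.4,"travel": [0,0,0],"roll": 0},
    {"claw": 1,"travel": [0,0,0],"roll": 0},
    {"claw": 1,"travel": [0,0,0],"roll": 0},
    {"claw": 1,"travel": [0,0,0],"roll": 0},
    {"claw": 1,"travel": [0,0,-2],"roll": 0},
    {"claw": 1,"travel": [0,0,-3],"roll": 0},
    {"claw": 1,"travel": [0,0,-4],"roll": 0},
    {"claw": 1,"travel": [0,0,-4],"roll": 0},
  ],
)

```text
time_s: 22.1
position: [0.5948, -0.1487, 0.1461]
tcp_rot: [-0.0, 0.771, 0.637, -0.0]
force: [1.2, 0.6, -0.5]
finger_gap: 0.0876
grip_force: 0.0
```

Emit:
apply_moves(
  deltas=[
    {"claw": 1,"travel": [-2,-4,0],"roll": 0},
    {"claw": 1,"travel": [-3,-4,0],"roll": 0},
    {"claw": 1,"travel": [-3,-4,0],"roll": 0},
    {"claw": 1,"travel": [-3,-3,0],"roll": 0},
    {"claw": 1,"travel": [-4,0,0],"roll": 0},
    {"claw": 1,"travel": [-4,0,0],"roll": 0},
    {"claw": 1,"travel": [-4,0,0],"roll": 0},
    {"claw": 1,"travel": [-3,0,0],"roll": 0},
    {"claw": 1,"travel": [0,0,0],"roll": 0},
    {"claw": 1,"travel": [0,0,0],"roll": 0},
  ],
)

```text
time_s: 23.1
position: [0.3988, -0.376, 0.1449]
tcp_rot: [-0.0, 0.771, 0.637, 0.0]
force: [-0.3, 1.6, -0.4]
finger_gap: 0.0878
grip_force: 0.0
```

Run:
```python
from h import *
t=grab_frame("top"); s=grab_frame("scene"); cv2.imwrite("pics/t6.png",t)
K=[(60,.5955,-.149),(50,.612,-.0625),(40,.6283,.024),(30,.6448,.1106)]
for n,im in(("top",t),("scene",s)):
    c=camera_info(n); E=np.linalg.inv(np.array(c["extrinsics"]))
    for k,x,y in K:
        p=np.array(c["K"])@(E@[x,y,.032,1])[:3]; p=p[:2]/p[2]
        try:
            h,r=hub(im,p.round(),9 if k==30 else 13); w=ray(n,h,.032); print(n,k,round(r,1),"err mm",((w-[x,y])*1000).round(1))
        except Exception as e: print(n,k,"none")
print(sense()["position"])
```

```text
top 60 10.1 err mm [0.5 0.2]
top 50 8.5 err mm [1.  0.6]
top 40 6.7 err mm [ 1.3 -0.6]
top 30 5.2 err mm [1.6 0.4]
scene 60 13.3 err mm [-1.2  0.5]
scene 50 10.7 err mm [-0.5  1.5]
scene 40 7.9 err mm [-0.3 -0.6]
scene 30 3.4 err mm [-13.2   6. ]
[ 0.39958197 -0.37454824  0.14510134]
```

View pics/t6.png

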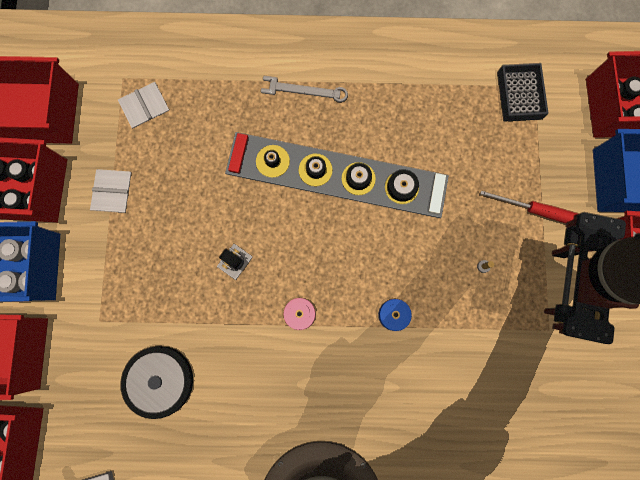

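All four wheels stand in size order from (272,158) by the red block to (403,184), each within about 1.5 mm of its mark. (The scene-view hub reading for the 30 mm wheel, 13 mm off, looks like a false detection.) The castor at (235,261) hasn't moved and the arm is clear.

```bash
python3 -c "
from rig import *
print(hand_in())"
```

```text
the job is handed in; nothing more can be done
None
```

The job is handed in: all four wheels are flat on the marks in size order, 30 mm by the red block to 60 mm farthest, each within about 1.5 mm of centre by the top camera, and the castor was not moved.

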